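# Square a ceramic disc up on the alignment plate

### The job

One of the two white ceramic discs on the dark metal plate has a flat on its edge. With the fingertips, turn that disc as it lies on the plate and slide it up to the raised bar until its flat lies against the bar; do not lift it off the plate, leave the fully round disc alone, and let go.

Things in the scene. Friction and masses are not known exactly. Their poses are not given: they have to be found in the camera images.
- plate: Dark steel plate fixed to the worktop, 170 (its x) x 260 (y) x 12 mm. Origin: centre of its underside; z up; x points away from the robot (within 15 degrees), towards a bright aluminium bar fixed near its far edge: 14 mm wide, 240 mm long along y, 7 mm above the plate's top. The two discs lie on the plate side by side, one near each end (y); which is where varies.
- bar_face (a point): Middle of the lower edge of the bar's upright face that looks back towards the robot: 58 mm along the plate's x from its centre, at the height of the plate's top. Axes as the plate's: x points into the bar, y runs along the bar.
- disc: The disc to align: white ceramic, 60 mm diameter, 16 mm thick, 0.15 kg, loose, with one straight flat 41 mm long in its rim, 22 mm from the centre. Origin: centre of the round outline, on the underside; z up; x points out through the flat's middle; across y it is a full 60 mm. At first the flat is 40 to 80 degrees anticlockwise (from above) of facing the bar, the centre 81 to 105 mm from the bar.
- disc_flat (a point): Middle of the lower edge of the disc's flat; axes as the disc's.
- round_disc: The other disc: same white ceramic, 60 mm diameter, 16 mm thick, loose, fully round without a flat. Origin: centre of its underside. To be left where it lies, at least 110 mm from the other disc, centre to centre.

How it is judged:
By the outcome, as a careful person would: the job done as asked, in the order asked, and still so for the second after the job is handed in, with the robot touching nothing.
It also fails if it takes over 32 s, if anything falls off the work surface, if the arm or the gripper's body presses on something with over 40 N, if the wrist force passes 120 N, or if a joint passes its speed limit or range.

### The arm

A 6-joint arm with a two-finger parallel gripper is mounted at the origin on the work surface; the furniture and walls round the work are solid. World frame = base frame: x ahead of the robot, y to its left, z up, the work surface at z = 0. Lengths are in m, angles in rad, forces in N, time in s.
With the tool pointing down it reaches from about 0.325 to 0.9 m from the base axis. Payload 6.1 kg.
Tool frame: the origin (TCP) lies midway between the tips of the shut fingers; the grasp point (between the pads) lies 19 mm behind it; z points along the fingers, y is the direction in which the jaws open and shut (so a half turn about z gives the same grasp; the last joint's range is limited). The gripper opens to 87 mm and grips with 3 to 60 N. Pads are 19 mm wide; open, the fingers measure 117 mm over their backs; the gripper's body (75 mm by 190 mm) begins 51 mm behind the grasp point.
Start: joints at [-0.126, 0.22, 1.526, -0, 1.395, -0.126], TCP at [0.625, -0, 0.223] pointing down, gripper open.
Joint ranges: [-2.98, 2.98], [-0.91, 2.08], [0.09, 2.57], [-1.24, 4.39], [0.2, 2.65], [-2.68, 2.68]. Speed limits (rad/s): [2.57, 2.57, 3.01, 3.14, 3.14, 3.14].

### API

Orientations are given as a rotation vector (axis times angle).
In Python, from rig import ctrl gives the robot as it stands.
- The arm moves only by the shell command python3 -m crank 'ROWS' [OPENING] [FORCE]. ROWS is JSON, a list of rows, each a list of 6 numbers: the shift along the tool's x, y, z in m, then the turn, a rotation vector about the tool's x, y, z in degrees. In form: [[tx, ty, tz, wx, wy, wz], ...]. A call has 1 to 10 rows; each row shifts and turns the commanded pose from where the row before left it, along the tool's axes as they then stand; what a row does not reach is not made up. A row lasts 1/8 s, in which the tool goes at most 62.5 mm and 10.7 degrees, less where a joint would pass 70% of its speed; a pose out of reach is approached as far as the arm can. A call is refused whole if a number of a shift passes 0.0625 or a number of a turn 10.7, either way. A call with a gripper value outside its range is refused whole. OPENING is the closure, from -1 (fully open) to 1 (shut), set as the call begins (- or left out, the last holds). The fingers move at their own pace and stop on an object; FORCE is the grip in N (left out, the last holds). Time passes only in rows, so rows that do not move let the fingers close. It gives the time, the measured TCP pose, the force and the opening at its end, in the units of the state.
- ctrl.get_state(): the state, without advancing time (a new reading comes with each control period).
- ctrl.grab_frame(name): name is "scene" or "side" or "wrist"; returns (picture, depth): 420x560x3 uint8, red, green, blue; 420x560 float32, m along the optical axis (not along the pixel's ray), 0 where there is no reading.
- ctrl.camera_params(name): a dict with "fx", "fy", "cx", "cy" (pixels), "R" (3x3) and "t" (3): a world point X has camera coordinates R X + t. Camera axes: x right, y down, z forward; pixel columns grow to the right and rows downward; lengths in m; the calibration is good to about 2 mm. A picture is of the moment at which its call begins: read the wrist's pose just before it. camera_params takes no time and is no camera call; for the wrist camera it gives the pose at the moment of the call.
- ctrl.close_job(): hands the job in, once; it reports no verdict.
The state is a dict: "t": time; "joint_pos": joint angles; "joint_velocities": joint speeds; "joint_torque": joint torques, N m; "ee_pos": TCP position; "orientation": TCP orientation; "ft_force": force on the tool from outside, world axes, zero at the start; "ft_torque": the same for the moment, N m; "grip_width": finger opening in m.
Only numpy, scipy, OpenCV 4.12 (cv2) and the standard library are available. Lean on these libraries where they do the work, as an engineer would, in place of code of your own. Each camera call takes 0.05 s, during which the arm holds its last target.

## Working session

There is one attempt and no reset: what is moved stays moved. The work goes in short steps, Python scripts to look and compute and a shell command to move; the robot and the scene stay as the last step left them, time stands still between calls to the robot, and variables do not carry over. Pictures are saved under pics/ and viewed, and the job is handed in when it is done.

```bash
mkdir -p pics; ls; python3 - <<'E'
from rig import ctrl
import cv2
s=ctrl.get_state();print(s)
for n in("scene","side","wrist"):
    p,d=ctrl.grab_frame(n);cv2.imwrite(f"pics/a_{n}.png",p[:,:,::-1]);c=ctrl.camera_params(n);print(n,c)
E
```

```text
pics
{'t': 0.0, 'joint_pos': array([-1.26082139e-01,  2.21225218e-01,  1.52758586e+00,  1.97060300e-05,
        1.39466800e+00, -1.26130073e-01]), 'joint_velocities': array([-0.00084894, -0.00167577, -0.00117528,  0.00034267,  0.00028915,
       -0.00099728]), 'joint_torque': array([-1.67445501e-05, -4.94609964e+01, -3.87383544e+01,  6.99962187e-02,
        5.70271199e-02, -1.42064664e-04]), 'ee_pos': array([6.24402677e-01, 8.97501798e-05, 2.21451161e-01]), 'orientation': array([-2.22032899e+00, -2.22042771e+00,  1.79018450e-03]), 'ft_force': array([ 0.30371149, -0.24165523,  0.10441385]), 'ft_torque': array([ 0.04540702, -0.03427743,  0.01148671]), 'grip_width': 0.08718247839023877}
scene {'fx': 499.9573389636098, 'fy': 499.9573389636098, 'cx': 285.8725900877159, 'cy': 210.53983014789736, 'R': array([[ 0.46419421, -0.88549554,  0.02052775],
       [-0.58247361, -0.32263982, -0.74607509],
       [ 0.66726923,  0.33436686, -0.66554532]]), 't': array([-0.24355758,  0.36026039,  0.51689199])}
side {'fx': 449.9075425313249, 'fy': 449.9075425313249, 'cx': 272.4886006222347, 'cy': 208.55560011030263, 'R': array([[ 0.99745801,  0.07104825,  0.00544731],
       [ 0.06425612, -0.86378653, -0.49974391],
       [-0.03080061,  0.49882359, -0.86615608]]), 't': array([-0.55863884, -0.0139461 ,  0.90284728])}
wrist {'fx': 351.80239917050204, 'fy': 351.80239917050204, 'cx': 282.40798310815813, 'cy': 209.09255456739166, 'R': array([[ 9.99996038e-01, -5.14598448e-04, -2.76744890e-03],
       [ 2.71356335e-04, -9.60945570e-01,  2.76737308e-01],
       [-2.80177635e-03, -2.76736963e-01, -9.60941623e-01]]), 't': array([-0.62313266, -0.03251657,  0.39191036])}
```

View pics/a_scene.png

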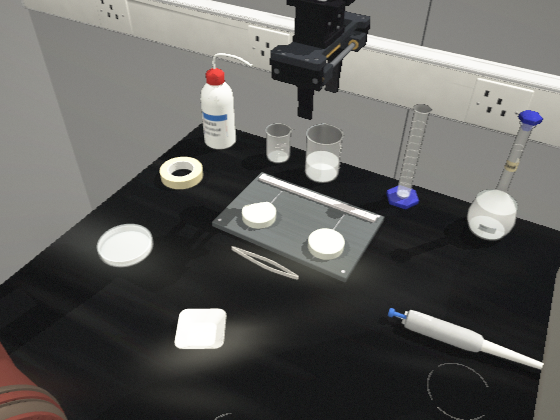

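View pics/a_side.png

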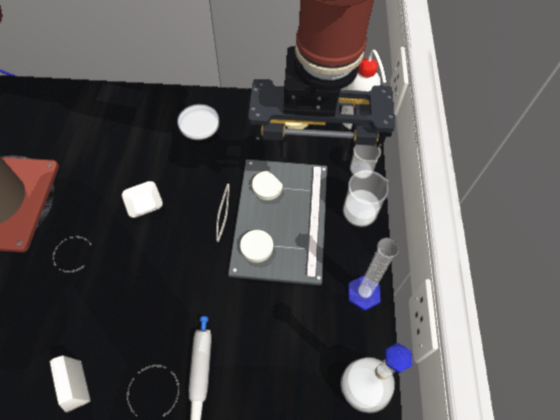

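View pics/a_wrist.png

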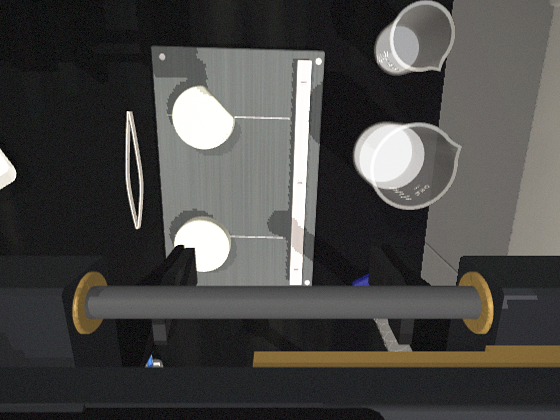

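The wrist view shows both discs: the one with a flat is at about (203,118), with the flat facing up and to the right. The round one is at (202,245) and the bar is at x≈300.

```bash
cat > h.py <<'E'
import numpy as np,cv2
def rays(uv,c,z):
    uv=np.atleast_2d(np.asarray(uv,float));R=c["R"];t=c["t"];o=-R.T@t
    d=np.c_[(uv[:,0]-c["cx"])/c["fx"],(uv[:,1]-c["cy"])/c["fy"],np.ones(len(uv))]@R
    return o+d*((z-o[2])/d[:,2])[:,None]
E
python3 - <<'E'
from rig import ctrl
from h import *
p=cv2.imread("pics/a_wrist.png");c=ctrl.camera_params("wrist")
g=p.min(2);m=(g>165).astype(np.uint8)
cs,_=cv2.findContours(m,cv2.RETR_EXTERNAL,cv2.CHAIN_APPROX_NONE)
for k in cs:
    if cv2.contourArea(k)<600: continue
    x,y,w,h=cv2.boundingRect(k);print("box",x,y,w,h)
    if x<160 or x>320: continue
    P=rays(k[:,0],c,0.028 if x<280 else 0.019)[:,:2]
    if x<280:
        # robust circle fit, then flat
        ok=np.ones(len(P),bool)
        for i in range(30):
            A=np.c_[2*P[ok],np.ones(ok.sum())];s=np.linalg.lstsq(A,(P[ok]**2).sum(1),rcond=None)[0]
            ce=s[:2];r=np.sqrt(s[2]+ce@ce);d=np.linalg.norm(P-ce,axis=1);ok=abs(d-r)<max(.0015,.006-.0005*i)
        print("circle",ce,r,ok.mean())
        a=np.degrees(np.arctan2(*(P-ce).T[::-1]))
        for b in range(-180,180,10):
            q=(a>=b)&(a<b+10)
            if q.any(): print(b,round(1000*d[q].mean(),1),end="; ")
        print()
        f=d<r-.002
        if f.sum()>5:
            vx,vy,x0,y0=cv2.fitLine(P[f].astype(np.float32),cv2.DIST_HUBER,0,1e-4,1e-4).ravel()
            n=np.array([vy,-vx]);e=np.array([x0,y0])-ce
            n*=np.sign(n@e);print("flat normal deg",np.degrees(np.arctan2(n[1],n[0])),"dist",n@e,f.sum())
    else:
        # left edge of bar
        L={}
        for (u,v) in k[:,0]: L[v]=min(u,L.get(v,999))
        E=np.array([[u,v] for v,u in L.items() if 70<v<275],float)
        Q=rays(E,c,.019)[:,:2]
        vx,vy,x0,y0=cv2.fitLine(Q.astype(np.float32),cv2.DIST_HUBER,0,1e-4,1e-4).ravel()
        if vy<0:vx,vy=-vx,-vy
        print("bar face top: pt",x0,y0,"bar normal deg",np.degrees(np.arctan2(-vx,vy)))
        print("ends",P[np.argmax(P[:,1])],P[np.argmin(P[:,1])])
# plate corner screws
b=cv2.resize(p[40:290,120:340],None,fx=2.6,fy=2.3,interpolation=cv2.INTER_CUBIC);cv2.imwrite("pics/a_crop.png",b)
E
```

```text
box 174 220 57 52
circle [ 0.53529446 -0.06712777] 0.029649118518364666 0.7484662576687117
-180 16.1; -170 7.7; -160 8.2; -150 9.2; -140 10.9; -130 12.5; -120 17.1; -110 26.2; -100 30.1; -90 29.8; -80 29.8; -70 29.3; -60 29.5; -50 29.5; -40 29.3; -30 29.5; -20 29.3; -10 29.9; 0 29.9; 10 29.8; 20 29.6; 30 29.5; 40 29.5; 50 29.5; 60 29.9; 70 29.6; 80 29.6; 90 29.6; 100 29.9; 110 29.6; 120 29.7; 130 29.8; 140 29.5; 150 29.5; 160 29.4; 170 25.3; 
flat normal deg -146.14821 dist 0.014566148088059516 41
box 355 124 83 85
box 126 111 17 118
box 172 86 63 63
circle [0.54512954 0.06733578] 0.029729846041912818 0.8143712574850299
-180 29.7; -170 29.7; -160 30.0; -150 30.1; -140 29.9; -130 29.9; -120 29.8; -110 29.8; -100 29.3; -90 29.3; -80 29.2; -70 29.3; -60 29.3; -50 29.6; -40 29.8; -30 30.2; -20 30.2; -10 30.3; 0 27.5; 10 24.4; 20 22.6; 30 22.2; 40 21.8; 50 22.0; 60 22.7; 70 24.5; 80 27.9; 90 29.4; 100 29.5; 110 29.8; 120 29.7; 130 29.8; 140 29.8; 150 29.8; 160 29.7; 170 30.0; 
flat normal deg 44.00331 dist 0.021248707638035182 29
box 290 60 22 225
bar face top: pt 0.63479847 0.008783824 bar normal deg -1.5557779
ends [0.63824665 0.12104082] [ 0.63185606 -0.1178132 ]
box 377 1 56 71
```

View pics/a_crop.png

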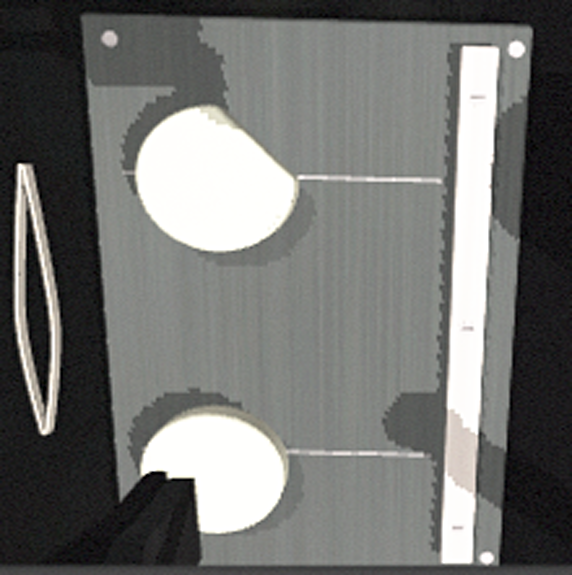

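```bash
python3 -m crank '[[0.0335,-0.0395,0,0,0,-10.3],[0,0,0,0,0,-10.3],[0,0,0,0,0,-10.3],[0,0,0,0,0,-10.3],[0,0,0,0,0,-10.3],[0,0,0,0,0,-10.3],[0,0,0,0,0,-10.3],[0,0,0,0,0,-10.3],[0,0,0,0,0,-10.3],[0,0,0,0,0,-10.3]]' -1 10
```

```text
t: 1.4
ee_pos: [0.5852, 0.0335, 0.2221]
orientation: [0.365, -3.12, -0.0]
ft_force: [-0.4, -0.5, 0.3]
grip_width: 0.0872
```

```bash
python3 -m crank '[[0,0,0,0,0,-10.3],[0,0,0,0,0,-10.3],[0,0,0,0,0,-10.3],[0,0,0,0,0,0]]'
cat >> h.py <<'E'
from scipy.spatial.transform import Rotation as Ro
def totool(s,xyz):
    M=Ro.from_rotvec(s["orientation"]).as_matrix()
    return M.T@(np.array(xyz)-s["ee_pos"]),np.degrees(np.arctan2(M[1,1],M[0,1])),M[:,2]
E
python3 - <<'E'
from rig import ctrl
from h import *
s=ctrl.get_state();print(s["t"],s["ee_pos"],totool(s,[.545,.067,.10]),s["joint_pos"])
E
```

```text
t: 1.9
ee_pos: [0.5853, 0.0335, 0.2222]
orientation: [1.172, -2.914, -0.001]
ft_force: [-0.1, -0.9, -0.8]
grip_width: 0.0871
1.9 [0.58525184 0.03353785 0.22216744] (array([0.00582947, 0.05194384, 0.12219928]), np.float64(133.80791705297662), array([-7.13366218e-04,  9.43519431e-05, -9.99999741e-01])) [-7.72668357e-02  1.29321392e-01  1.63060109e+00  3.97084047e-05
  1.38238869e+00 -2.41266313e+00]
```

```bash
python3 -m crank '[[0.0029,0.026,0.04,0,0,0],[0.0029,0.026,0.04,0,0,0],[0,0,0.042,0,0,0],[0,0,0,0,0,0]]'
python3 - <<'E'
from rig import ctrl
from h import *
s=ctrl.get_state();print(s["t"],s["ee_pos"],totool(s,[.5451,.0673,.016]))
p,d=ctrl.grab_frame("wrist");cv2.imwrite("pics/b_wrist.png",p[:,:,::-1])
p,d=ctrl.grab_frame("scene");cv2.imwrite("pics/b_scene.png",p[:,:,::-1])
E
```

```text
t: 2.4
ee_pos: [0.5418, 0.0672, 0.097]
orientation: [1.167, -2.909, -0.005]
ft_force: [-0.5, 0.3, -0.1]
grip_width: 0.0866
2.4 [0.54181485 0.06721023 0.09698404] (array([-0.00288953, -0.0026586 ,  0.08095552]), np.float64(133.73543500281866), array([-7.91174389e-03,  1.61132280e-04, -9.99968689e-01]))
```

View pics/b_wrist.png

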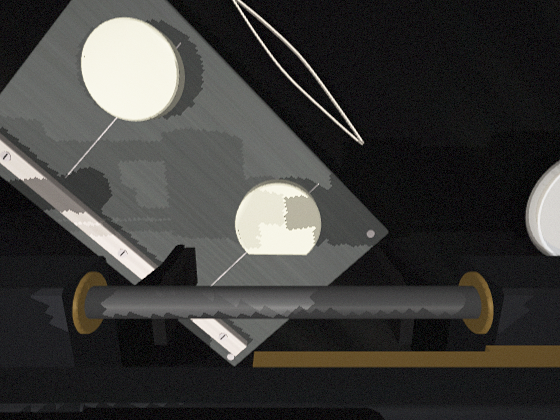

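View pics/b_scene.png

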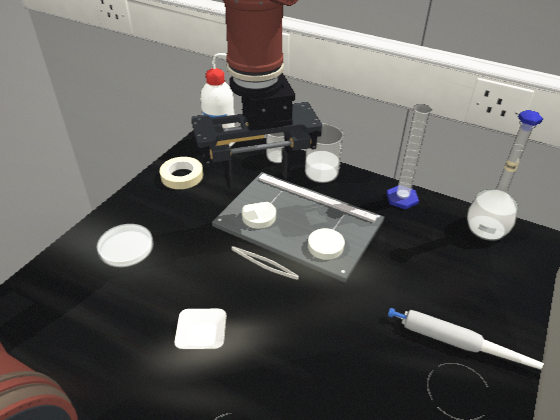

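The flat appears horizontal at row 254 in the wrist view, cols 245–312, so the jaws lie parallel to it and the disc sits between the fingers. Next I descend.

```bash
python3 -m crank '[[0,0,0.02,0,0,0],[0,0,0.02,0,0,0],[0,0,0.01,0,0,0],[0,0,0,0,0,0],[0,0,0,0,0,0]]'
python3 - <<'E'
from rig import ctrl
from h import *
s=ctrl.get_state();print(s["t"],s["ee_pos"],totool(s,[.5451,.0673,.016]),s["ft_force"])
E
```

```text
t: 3.12
ee_pos: [0.5464, 0.0669, 0.0519]
orientation: [-1.173, 2.912, -0.001]
ft_force: [-0.4, -0.9, 0.0]
grip_width: 0.0872
3.125 [0.54639943 0.06687999 0.05191572] (array([0.00069952, 0.00125838, 0.03591282]), np.float64(133.87877762447988), array([ 2.14470980e-03, -6.05750990e-05, -9.99997698e-01])) [-0.40965459 -0.85765645  0.01550359]
```

```bash
python3 -m crank '[[0,0,0.012,0,0,0],[0,0,0.012,0,0,0],[0,0,0.011,0,0,0],[0,0,0,0,0,0],[0,0,0,0,0,0]]'
python3 - <<'E'
from rig import ctrl
from h import *
s=ctrl.get_state();print(s["t"],s["ee_pos"],totool(s,[.5451,.0673,.016]),s["ft_force"])
p,d=ctrl.grab_frame("side");cv2.imwrite("pics/c_side.png",cv2.resize(p[130:300,200:400,::-1],None,fx=3,fy=3))
E
```

```text
t: 3.75
ee_pos: [0.5453, 0.0669, 0.0154]
orientation: [1.174, -2.914, -0.0]
ft_force: [-0.3, 0.7, 0.1]
grip_width: 0.0872
3.75 [0.54529284 0.06694722 0.01544709] (array([-0.00010561,  0.00038797, -0.00055288]), np.float64(133.90199311854204), array([-1.68584168e-04, -1.01222996e-05, -9.99999986e-01])) [-0.25927978  0.72673695  0.05187806]
```

View pics/c_side.png

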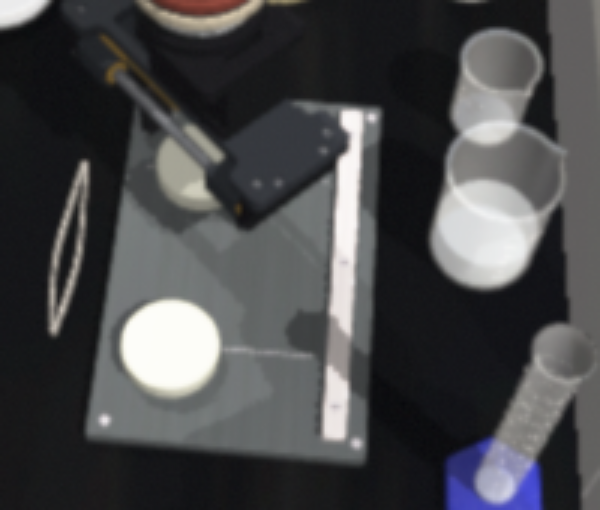

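The disc is between the fingers (about (195,170) in the crop), and the round disc at (170,348) and the beakers are clear. Closing gently.

```bash
python3 -m crank '[[0,0,0,0,0,0],[0,0,0,0,0,0],[0,0,0,0,0,0],[0,0,0,0,0,0],[0,0,0,0,0,0],[0,0,0,0,0,0]]' 1 8
python3 - <<'E'
from rig import ctrl
from h import *
s=ctrl.get_state();print(s["t"],s["ee_pos"],s["grip_width"],s["ft_force"])
p,d=ctrl.grab_frame("wrist");cv2.imwrite("pics/d_wrist.png",p[:,:,::-1])
E
```

```text
t: 4.55
ee_pos: [0.5453, 0.0669, 0.0156]
orientation: [-1.174, 2.914, -0.0]
ft_force: [-1.3, -0.0, 1.4]
grip_width: 0.0593
4.55 [0.54531112 0.06693528 0.01564396] 0.05925212516894793 [-1.33958813 -0.04860334  1.39139533]
```

View pics/d_wrist.png

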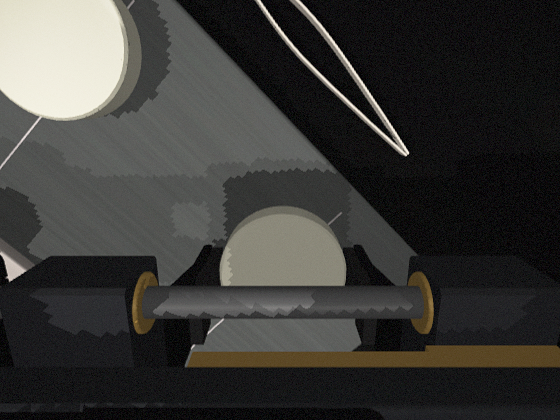

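```bash
python3 -m crank '[[0,0,0,0,0,5],[0,0,0,0,0,5],[0,0,0,0,0,5],[0,0,0,0,0,5],[0,0,0,0,0,5],[0,0,0,0,0,5],[0,0,0,0,0,5],[0,0,0,0,0,5],[0,0,0,0,0,5.4],[0,0,0,0,0,0]]'
python3 - <<'E'
from rig import ctrl
from h import *
s=ctrl.get_state();n=np.array([np.cos(np.radians(-1.56)),np.sin(np.radians(-1.56))])
e=s["ee_pos"];b=np.array([.6348,.0088])
print(s["t"],e,s["grip_width"],s["ft_force"],totool(s,[0,0,0])[1:],"gap flat-bar",n@(b-e[:2])-.022)
p,d=ctrl.grab_frame("side");cv2.imwrite("pics/e_side.png",cv2.resize(p[130:300,200:400,::-1],None,fx=3,fy=3))
E
```

```text
t: 5.85
ee_pos: [0.5455, 0.067, 0.0157]
orientation: [0.04, 3.141, 0.0]
ft_force: [1.2, 0.3, 1.3]
grip_width: 0.0598
5.85 [0.54545855 0.06696487 0.01568973] 0.05979250381424451 [1.18024799 0.29161088 1.31990774] (np.float64(88.54407845336162), array([ 3.97826012e-04,  3.57691273e-05, -9.99999920e-01])) gap flat-bar 0.06889179981720137
```

View pics/e_side.png

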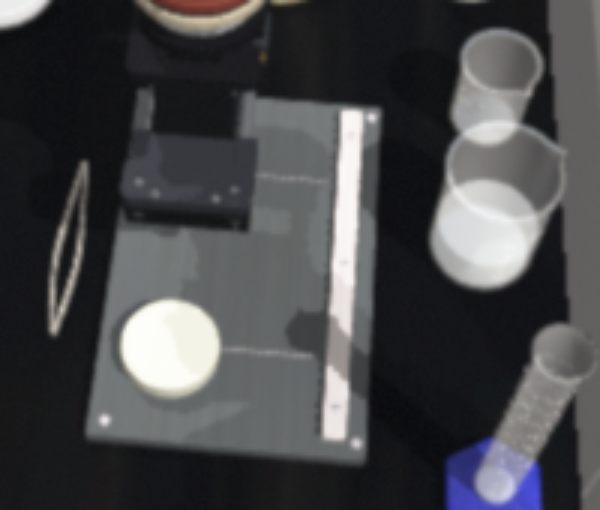

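```bash
python3 -m crank '[[-0.006,0,0,0,0,0],[-0.01,0,0,0,0,0],[-0.01,0,0,0,0,0],[-0.01,0,0,0,0,0],[-0.01,0,0,0,0,0],[-0.009,0,0,0,0,0],[-0.005,0,0,0,0,0],[-0.003,0,0,0,0,0],[0,0,0,0,0,0],[0,0,0,0,0,0]]'
python3 - <<'E'
from rig import ctrl
from h import *
s=ctrl.get_state();n=np.array([np.cos(np.radians(-1.56)),np.sin(np.radians(-1.56))])
e=s["ee_pos"];b=np.array([.6348,.0088])
print(s["t"],e,s["grip_width"],s["ft_force"],totool(s,[0,0,0])[1:],"gap flat-bar",n@(b-e[:2])-.022)
p,d=ctrl.grab_frame("wrist");cv2.imwrite("pics/f_wrist.png",p[:,:,::-1])
p,d=ctrl.grab_frame("scene");cv2.imwrite("pics/f_scene.png",cv2.resize(p[100:280,180:420,::-1],None,fx=3,fy=3))
E
```

```text
t: 7.15
ee_pos: [0.6084, 0.0653, 0.0155]
orientation: [0.041, 3.141, -0.0]
ft_force: [-2.2, -0.3, 2.1]
grip_width: 0.0596
7.15 [0.60840858 0.06527511 0.01551929] 0.05956945824796322 [-2.2325024  -0.25470211  2.0741017 ] (np.float64(88.51737925563411), array([ 4.78101673e-04, -3.77093730e-05, -9.99999885e-01])) gap flat-bar 0.00591910741234504
```

View pics/f_wrist.png

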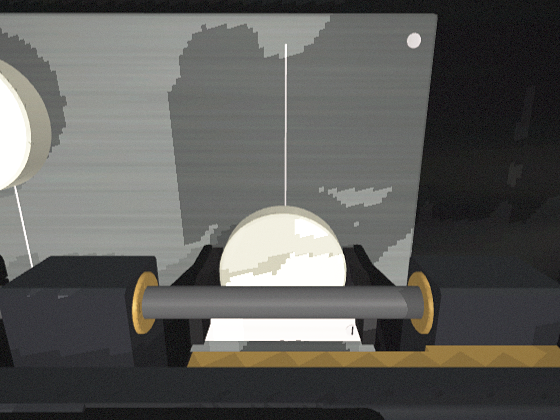

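View pics/f_scene.png

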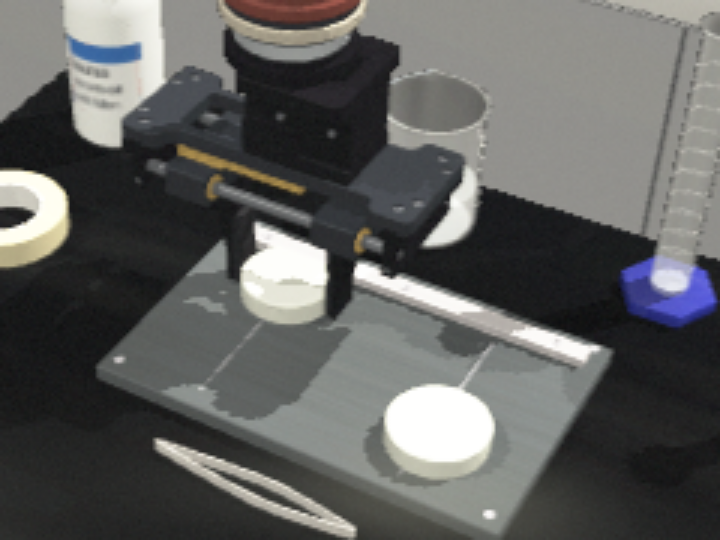

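```bash
python3 -m crank '[[-0.0015,0,0,0,0,0],[-0.0015,0,0,0,0,0],[-0.001,0,0,0,0,0],[-0.001,0,0,0,0,0],[0,0,0,0,0,0]]'; python3 -m crank '[[-0.001,0,0,0,0,0],[0,0,0,0,0,0]]'
```

```text
t: 7.88
ee_pos: [0.6129, 0.0652, 0.0155]
orientation: [-0.041, -3.141, -0.0]
ft_force: [-3.5, 0.4, 3.6]
grip_width: 0.0599
t: 8.12
ee_pos: [0.6141, 0.0652, 0.0155]
orientation: [-0.041, -3.141, -0.0]
ft_force: [-4.6, 0.7, 4.9]
grip_width: 0.0596
```

```bash
python3 -m crank '[[-0.001,0,0,0,0,0],[0,0,0,0,0,0]]'; python3 -m crank '[[-0.001,0,0,0,0,0],[0,0,0,0,0,0]]'; python3 -m crank '[[-0.001,0,0,0,0,0],[0,0,0,0,0,0]]'
python3 - <<'E'
from rig import ctrl
from h import *
p,d=ctrl.grab_frame("wrist");cv2.imwrite("pics/g_wrist.png",p[:,:,::-1])
p,d=ctrl.grab_frame("scene");cv2.imwrite("pics/g_scene.png",cv2.resize(p[160:250,220:340,::-1],None,fx=6,fy=6,interpolation=cv2.INTER_CUBIC))
E
```

```text
t: 8.38
ee_pos: [0.6148, 0.0651, 0.0155]
orientation: [-0.041, -3.14, 0.0]
ft_force: [-4.0, -0.4, 5.5]
grip_width: 0.0595
t: 8.62
ee_pos: [0.615, 0.0651, 0.0154]
orientation: [-0.041, -3.138, 0.0]
ft_force: [-7.5, -0.0, 7.5]
grip_width: 0.0597
t: 8.88
ee_pos: [0.6154, 0.0651, 0.0152]
orientation: [-0.041, -3.137, 0.0]
ft_force: [-8.7, 0.4, 8.0]
grip_width: 0.0596
```

View pics/g_scene.png

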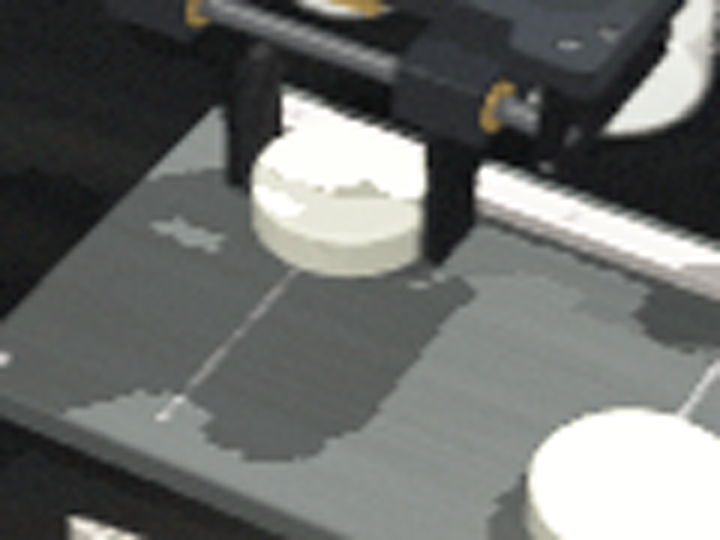

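View pics/g_wrist.png

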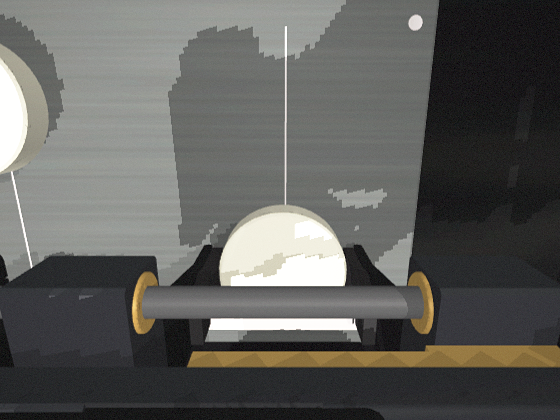

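Contact with the bar: the force builds to about 8 N and the TCP stalls at x≈0.615. I'll press a little more to let the flat seat, relax and open.

```bash
python3 -m crank '[[-0.001,0,0,0,0,0],[-0.001,0,0,0,0,0],[0,0,0,0,0,0],[0,0,0,0,0,0]]'; python3 -m crank '[[0.0015,0,0,0,0,0],[0.0015,0,0,0,0,0],[0,0,0,0,0,0]]';python3 -m crank '[[0,0,0,0,0,0],[0,0,0,0,0,0],[0,0,0,0,0,0],[0,0,0,0,0,0]]' -1
python3 - <<'E'
from rig import ctrl
from h import *
s=ctrl.get_state();print(s["ee_pos"],totool(s,[0,0,0])[1:],s["ft_force"])
E
```

```text
t: 9.48
ee_pos: [0.6166, 0.065, 0.0147]
orientation: [-0.041, -3.136, 0.0]
ft_force: [-10.0, -0.2, 6.5]
grip_width: 0.0595
t: 9.85
ee_pos: [0.6164, 0.0651, 0.0152]
orientation: [0.041, 3.141, 0.0]
ft_force: [0.0, -0.1, -0.9]
grip_width: 0.0596
t: 10.35
ee_pos: [0.6164, 0.0651, 0.0157]
orientation: [0.041, 3.141, -0.0]
ft_force: [0.3, -0.0, 0.6]
grip_width: 0.0854
[0.61640787 0.06509113 0.01567797] (np.float64(88.50220912344851), array([ 3.43895880e-04, -6.75974376e-06, -9.99999941e-01])) [ 0.34486298 -0.03063035  0.62592446]
```

```bash
python3 -m crank '[[0,0,-0.01,0,0,0],[0,0,-0.03,0,0,0],[0,0,-0.05,0,0,0],[0,0,-0.05,0,0,0],[0,0,-0.03,0,0,0],[0,-0.0325,0,0,0,9.8],[0,0,0,0,0,9.8],[0,0,0,0,0,9.8],[0,0,0,0,0,9.8],[0,0,0,0,0,9.8]]'; python3 -m crank '[[0,0,0,0,0,9.8],[0,0,0,0,0,9.8],[0,0,0,0,0,9.8],[0,0,0,0,0,9.8],[0,0,0,0,0,0],[0,0,0,0,0,0]]'
python3 - <<'E'
from rig import ctrl
from h import *
s=ctrl.get_state();print(s["ee_pos"],totool(s,[0,0,0])[1:],s["ft_force"])
import pickle
c=ctrl.camera_params("wrist")
p,d=ctrl.grab_frame("wrist");cv2.imwrite("pics/h_wrist.png",p[:,:,::-1]);pickle.dump(c,open("h.pkl","wb"))
E
```

```text
t: 11.6
ee_pos: [0.6155, 0.0325, 0.1864]
orientation: [1.348, 2.837, 0.001]
ft_force: [0.2, -0.4, -0.5]
grip_width: 0.087
t: 12.35
ee_pos: [0.6155, 0.0326, 0.186]
orientation: [2.212, 2.231, 0.001]
ft_force: [0.1, 0.2, -0.7]
grip_width: 0.0869
[0.61546933 0.03259968 0.18598234] (np.float64(0.48995299562429184), array([ 5.04525426e-04, -4.67247488e-05, -9.99999872e-01])) [ 0.05865039  0.16808869 -0.70801851]
```

View pics/h_wrist.png

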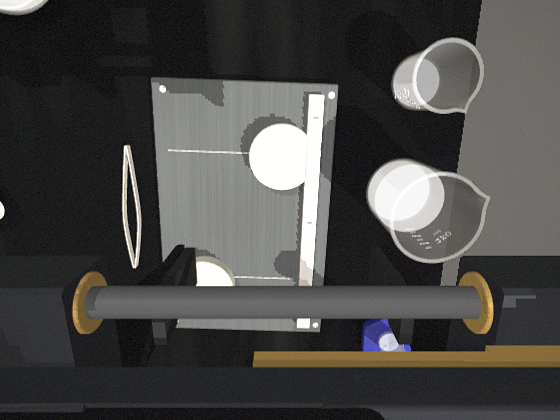

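The disc now sits against the bar at (282,157). I'll zoom in and measure the seam.

```bash
python3 - <<'E'
from h import *
import pickle
c=pickle.load(open("h.pkl","rb"));p=cv2.imread("pics/h_wrist.png")
b=cv2.resize(p[110:205,235:345],None,fx=6,fy=6,interpolation=cv2.INTER_CUBIC)
b=np.clip(255*((b.astype(float)/255)**3),0,255).astype(np.uint8);cv2.imwrite("pics/h_crop.png",b)
g=p.min(2)
for v in range(118,200,6): print(v,g[v,292:328])
E
```

```text
118 [144 142 138 143 142 145 137 141 145 138  86  94  97  91  90 128 255 255
 254 254 252 222 224 225 206 213 246 254 254 255 255 102 138 140 149 142]
124 [ 92  93  89  96 146 138 141 143 140 139 137 114  93  96  93 162 255 255
 254 254 254 253 253 253 254 254 253 253 254 255 237 113 121 130 131  94]
130 [254 254 254 254 254 255 255 251 238 207 140  84  86  91 106 223 255 254
 254 254 254 253 253 253 254 254 254 254 255 255 133  75  95 100 100  95]
136 [254 254 254 254 254 254 254 254 254 254 254 254 254 253 248 247 254 254
 254 254 253 253 253 253 254 254 253 254 255 255  63  83  92  96  98  94]
142 [254 254 254 254 254 254 254 254 254 254 254 254 254 254 250 247 249 250
 250 254 253 253 253 254 254 254 254 255 255 187  71  91  98  95  96  96]
148 [254 254 254 254 254 254 254 254 254 254 254 254 254 253 240 251 250 255
 254 253 253 253 253 254 254 254 254 255 199  64  85  86 105  98  98  94]
154 [254 254 254 254 254 254 254 254 254 254 254 254 254 250 235 250 253 252
 254 253 253 253 253 254 254 254 254 255 255  67  81 102 100  96  95  97]
160 [254 254 254 254 254 254 254 254 254 25
[... 313 characters left out ...]
49 230 251 250 250 254
 253 253 253 254 254 254 254 255 255 229 119  91  97  96  97  91  99  99]
178 [254 254 254 254 254 254 254 254 254 254 254 254 244 243 250 255 254 253
 253 253 253 254 254 254 254 255 255 108 144 139 140 143 142 137 121  91]
184 [254 254 254 255 255 255 255 251 152  60  65  84 178 255 255 254 253 252
 252 253 253 254 254 254 254 255 255 113 123 142 142 139 141 143 143 139]
190 [122 121 119 122 127 128 124  98  75  72  73 116 251 255 254 254 253 252
 253 253 254 254 254 254 255 255 166 129 139 142 144 141 137 143 144 139]
196 [142 138 135 135 142 144 141  92  94  91  87 145 255 255 254 253 252 252
 253 253 254 254 254 254 255 255 106 128 133 142 144 141 139 143 138 143]
```

View pics/h_crop.png

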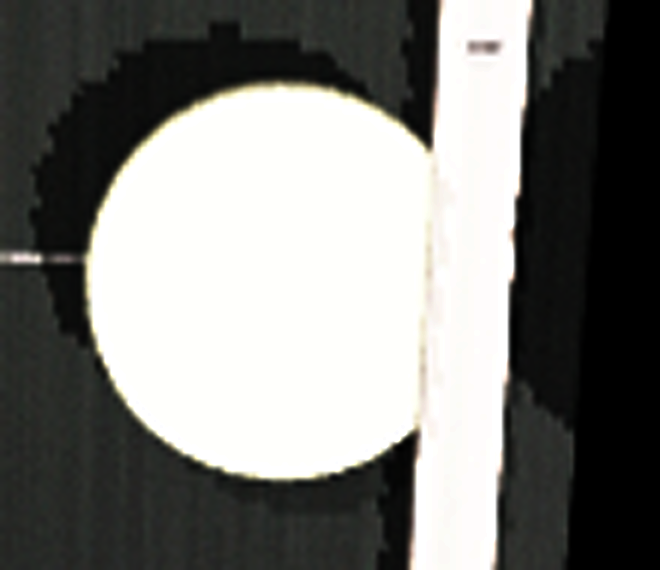

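```bash
python3 - <<'E'
from rig import ctrl
from h import *
out=[]
for n,(r0,r1,c0,c1) in dict(scene=(165,275,205,395),side=(150,260,220,410)).items():
    p,d=ctrl.grab_frame(n);b=cv2.resize(p[r0:r1,c0:c1,::-1],(780,300 if 0 else 290),interpolation=cv2.INTER_CUBIC);out.append(b)
cv2.imwrite("pics/i.png",np.clip(255*(np.vstack(out)/255.)**2,0,255).astype(np.uint8))
p=cv2.imread("pics/h_wrist.png").astype(float).min(2)
S=[];B=[]
for v in range(136,179): 
    w=255-p[v,302:309];w[w<4]=0;S.append((v,302+(w*np.arange(7)).sum()/w.sum()))
for v in list(range(100,128))+list(range(186,215)):
    k=np.argmax(p[v,300:325]>200)+300;B.append((v,k-(p[v,k]-200)/(p[v,k]-p[v,k-1])))
S=np.array(S);B=np.array(B)
for q in(S,B):
    f=np.polyfit(*q.T,1);print(np.degrees(np.arctan(f[0])),np.polyval(f,157))
c=ctrl.camera_params("wrist");m=np.r_[[cv2.findContours((p[:205,:304]>200).astype(np.uint8),0,1)[0]]] if 0 else None
s=ctrl.get_state();print(s["t"])
E
```

```text
-3.0301581971662044 306.04729615419797
-3.105733255529901 305.4728408040605
12.5
```

View pics/i.png

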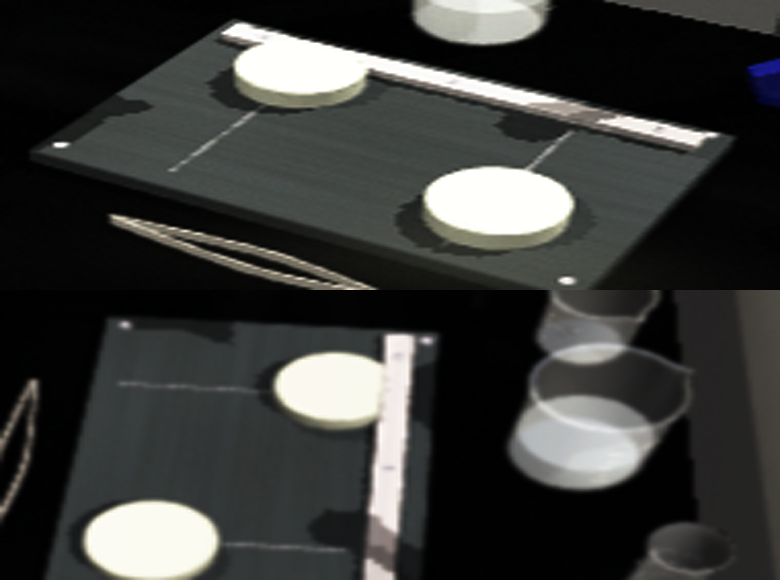

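The seam and the bar edge are parallel within 0.1°, with no gap showing. The disc lies flat, the round disc hasn't moved, and the gripper is clear. I'm handing in.

```bash
python3 -c "
from rig import ctrl
print(ctrl.close_job())"
```

```text
the job is handed in; nothing more can be done
None
```

The disc with the flat now lies against the bar, and I handed the job in at about 12.5 s of the 32 s limit. I gripped it across its full 60 mm width at 8 N, turned it about 45° clockwise on the plate and slid it about 70 mm to the bar. I pressed it on with about 10 N, eased off to near zero, opened the fingers and raised the gripper clear.

- **Alignment:** in the last wrist picture, the line where the flat meets the bar is within 0.1° of parallel to the bar's edge. One pixel there is about 0.75 mm, and no dark gap shows at either end of the flat.
- **Other objects:** the scene and side views show the disc flat on the plate. The round disc looks to be where it was; I judged that by eye, without measuring it again.
- **Disagreement:** contact came about 2 mm further along than my first measurement of the bar predicted. That is within the stated calibration error.
- **Unexplained force:** an upward force of up to 8 N showed on the wrist while the disc was pressed against the bar. It dropped to zero when I eased off.

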